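Clear the catch tray and set the plank for the next cut

TASK

Take the two cut wooden blocks out of the aluminium catch tray and put them in the blue tote; then slide the plank outward along the cutting stand, towards the tray, without lifting it off, until its red cut line lies over the outer face of the stand's yellow crosspiece. The plank would now tip over the edge by itself, so finish while still holding it with the gripper: flat on the stand, straight along it and still. Leave the glue bottle, screwdriver and tape measure where they are.

Things in the scene. Friction and masses are not known exactly. Their poses are not given: they have to be found in the camera images.
- stand: Fixed cutting stand, 80 mm high: a wooden rail 40 mm wide (x) and 300 mm long (y) on a 12 mm dark steel base plate 120 mm wide, closed at its outer end by a yellow crosspiece 130 mm wide (x), 16 mm thick (y), also 80 mm high. Origin on the bench under the middle of the crosspiece's outer face (the stand's edge); local +y runs inward along the rail, local -y points outward over the tray, z up.
- stand_edge (a point): The point on the stand's top surface (80 mm above the bench) in the middle of its outer edge, i.e. the top edge of the yellow crosspiece's outer face; axes as the stand's.
- plank: Loose light wooden plank, 56 mm wide (x), 320 mm long (y), 18 mm thick, about 0.25 kg, lying along the rail on top of the stand, its outer end (local -y, 160 mm from the origin) already overhanging the edge a little. It is wider than the rail by 8 mm on each side, so it can be gripped across its width from above. Origin at the centre of its underside; +y points to its inner end.
- cut_line (a point): The red cut line, 4 mm wide, drawn across the plank 190 mm from its outer end and 130 mm from its inner end (30 mm inward of the plank's middle); this point is on the plank's top face, 18 mm above its underside, at mid width; axes as the plank's. When the line is at the stand's edge, the plank's centre of mass is 30 mm beyond the edge, so it tips if let go.
- tray: Fixed aluminium catch tray on the bench beyond the stand's outer end, outside 130 mm (x) by 190 mm (y) by 25 mm high, walls and floor 4 mm. Origin at the centre of its underside.
- block0: Loose finished wooden block 56 mm (x) by 32 mm (y) by 18 mm high, about 50 g, lying flat in the catch tray, in the half nearer the stand. Origin at the centre of its underside.
- block1: A second block just like block0, in the half of the tray farther from the stand.
- tote: Fixed blue open tote on the bench, outside 200 mm (x) by 150 mm (y) by 70 mm high, walls and floor 4 mm. Origin at the centre of its underside. Both blocks belong in it.
- glue: Bystander: loose yellow glue bottle with orange cap, 54 mm diameter, 130 mm tall, standing upright on the bench. Origin at the centre of its underside.
- screwdriver: Bystander: loose screwdriver with red handle lying on the bench, 200 mm long, 26 mm thick; origin under its middle, +x to the tip.
- tape: Bystander: loose yellow tape measure, 70 x 35 x 60 mm, standing on the bench. Origin at the centre of its underside.

How it is judged:
On the way, in this order (a step that is already met when the one before it is completed fails the run):
1. both blocks lie in the tote (x of block0 in the frame of tote between -0.096 and 0.096 m and y of block0 in the frame of tote between -0.071 and 0.071 m and z of block0 in the frame of tote between 0 and 0.05 m and linear speed of each of block0, block1 below 0.1 m/s and x of block1 in the frame of tote between -0.096 and 0.096 m and y of block1 in the frame of tote between -0.071 and 0.071 m and z of block1 in the frame of tote between 0 and 0.05 m), for 0.2 s.
2. the plank's red line is at the stand's outer edge, the plank held flat (y of cut_line in the frame of stand_edge between -0.006 and 0.006 m and x of cut_line in the frame of stand_edge between -0.02 and 0.02 m and z of cut_line in the frame of stand_edge between 0.01 and 0.024 m and angle between the y axis of plank and the y axis of stand, either way round below 0.1 rad and angle between plank's own z axis and vertical below 0.06 rad and contact force between the fingers and plank above 1 N), for 0.2 s.
At the end, for the whole second after the job is handed in: Both blocks rest in the tote, below its rim. The red line is within 6 mm of the stand's outer edge, within 20 mm of the rail's centreline; the plank straight within 0.1 rad, level within 0.06 rad, down on the stand within 6 mm, still, and held by the fingers with over 1 N (all of step 1 and all of step 2 and linear speed of plank below 0.02 m/s and angular speed of plank below 0.15 rad/s); the arm keeps its last pose, push and grip.
It fails at once if the plank is lifted off the stand (more than 25 mm) (z of plank in the frame of stand_edge above 0.025 m).
It fails at once if the plank tips over the edge or falls off (angle between plank's own z axis and vertical above 0.25 rad or z of plank in the frame of stand_edge below -0.04 m).
It fails at once if a bystander is disturbed (moved more than 30 mm) (distance of any of glue, screwdriver, tape from where it was at the start of the episode above 0.03 m).
It also fails if it takes over 72 s, if anything falls off the work surface, if the arm or the gripper's body presses on something with over 40 N, if the wrist force passes 120 N, or if a joint passes its speed limit or range.

ROBOT

A 7-joint arm with a two-finger parallel gripper is mounted at the origin on the work surface. World frame = base frame: x ahead of the robot, y to its left, z up, the work surface at z = 0. Lengths are in m, angles in rad, forces in N, time in s.
With the tool pointing down it reaches from about 0.35 to 0.9 m from the base axis. Payload 7.2 kg.
Tool frame: the origin (TCP) lies between the finger pads; the fingertips stand 25 mm ahead of it and the grasp point (between the pads) lies 6 mm ahead of it; z points along the fingers, y is the line along which they close (so a half turn about z gives the same grasp; the last joint's range is limited). The gripper opens to 88 mm and grips with 3 to 60 N. Pads are 20 mm wide; open, the fingers measure 115 mm over their backs; the gripper's body (75 mm by 178 mm) begins 61 mm behind the grasp point.
Start: joints at [-1.198, 0.411, -0.013, 1.596, 0.006, 1.134, -0.082], TCP at [0.267, 0.565, 0.221] pointing down, gripper open.
Joint ranges: [-2.95, 2.95], [-0.29, 1.99], [-1.47, 1.44], [0.14, 2.54], [-1.03, 4.17], [0.13, 1.85], [-2.86, 2.86]. Speed limits (rad/s): [2.39, 2.39, 3.01, 3.01, 3.14, 3.14, 3.14].

INTERFACE

Orientations are given as a unit quaternion [w, x, y, z].
In Python, from bench import ctrl, vision gives the robot as it stands. The module is installed in compiled form; this text tells all that it offers.
- The arm moves only by the shell command python3 -m jog 'ROWS'. ROWS is JSON, a list that holds one entry, the list of rows, each a list of 7 numbers: the shift along the tool's x, y, z in units of 150 mm (1.0 is 150 mm), then the turn, a rotation vector about the tool's x, y, z in units of 180 degrees (1.0 is 180 degrees), then the opening, from 0 (shut) to 1 (fully open). A call has 1 to 12 rows; each row is the pose to reach, as a shift and turn from the pose commanded when the call began, along the tool's axes at that moment, turning the shorter way round; what a row does not reach only later rows make up. A row lasts 1/10 s, in which the tool goes at most 50 mm and 8.59 degrees, less where a joint would pass 70% of its speed; a pose out of reach is approached as far as the arm can. A call with a number of a shift or a turn outside -1 to 1 is refused whole. A call with a gripper value outside its range is refused whole. The fingers move at their own pace and stop on an object; the grip force is fixed at half the most. Time passes only in rows, so rows that repeat a pose let the fingers close. It gives the time, the measured TCP pose, the force, the opening and the grip force at its end, in the units of the state.
- ctrl.state(): the state, without advancing time (a new reading comes with each control period).
- vision.get_image(name): name is "scene" or "top" or "wrist"; returns a dict with "color" (480x640x3 uint8, red, green, blue), "K" (3x3 intrinsics, pixels), "k1" (the pictures are not rectified: a ray, as slopes to the right and down, at radius r is drawn at 1 + k1 r^2 times it, then the intrinsics apply), "pose" (4x4, takes a point from camera to world coordinates). Camera axes: x right, y up, looking along -z (the intrinsics and any distortion apply to the point x, -y, -z); pixel columns grow to the right and rows downward; lengths in m; the calibration is good to about 2 mm. A picture is of the moment at which its call begins. There is no depth.
- ctrl.hand_in(): hands the job in; it is judged then, once.
The state is a dict: "t": time; "joint_pos": joint angles; "dq": joint speeds; "effort": joint torques, N m; "position": TCP position; "tool_rot": TCP orientation; "wrist_force": force on the tool from outside, world axes, zero at the start; "wrist_torque": the same for the moment, N m; "grip_width": finger opening in m; "gripper_force": force on a finger pad.
Only numpy, scipy, OpenCV 4.12 (cv2) and the standard library are available. Lean on these libraries where they do the work, as an engineer would, in place of code of your own. Each camera call takes 0.05 s, during which the arm holds its last target. There are 200 camera calls.

## Working session

There is one attempt and no reset: what is moved stays moved. The work goes in short steps, Python scripts to look and compute and a shell command to move; the robot and the scene stay as the last step left them, time stands still between calls to the robot, and variables do not carry over. Pictures are saved under pics/ and viewed, at most 10 in all, crops included, and the job is handed in when it is done.

```bash
mkdir -p pics; python3 - <<'E'
from bench import ctrl, vision
import cv2,numpy as np,pickle
d={}
for n in ["scene","top"]:
    d[n]=vision.get_image(n); cv2.imwrite(f"pics/{n}0.png",d[n]["color"][:,:,::-1]); print(n,d[n]["K"],d[n]["k1"],d[n]["pose"])
pickle.dump(d,open("im0.pkl","wb"))
s=ctrl.state();print(s["t"],s["position"],s["tool_rot"],s["grip_width"])
E
```

```text
scene [[507.24504759   0.         319.98255678]
 [  0.         507.24504759 227.51168357]
 [  0.           0.           1.        ]] -0.13484373849487669 [[-0.81135106 -0.37806573  0.44584275  1.11505006]
 [ 0.58454935 -0.52030809  0.62256048  0.69591834]
 [-0.00339319  0.7657322   0.6431506   0.85742646]
 [ 0.          0.          0.          1.        ]]
top [[447.2408293    0.         311.43400243]
 [  0.         447.2408293  243.64616713]
 [  0.           0.           1.        ]] 0.020923139726304347 [[ 0.01994207  0.98038483 -0.19608134  0.39902258]
 [-0.99978269  0.02074584  0.00204596 -0.07906786]
 [ 0.0060737   0.19599793  0.9805855   0.93939781]
 [ 0.          0.          0.          1.        ]]
0.1 [0.26652547 0.56485771 0.22023386] [-8.67261513e-05  2.18584889e-01  9.75817707e-01 -6.64390015e-04] 0.08775063851373499
```

View pics/top0.png

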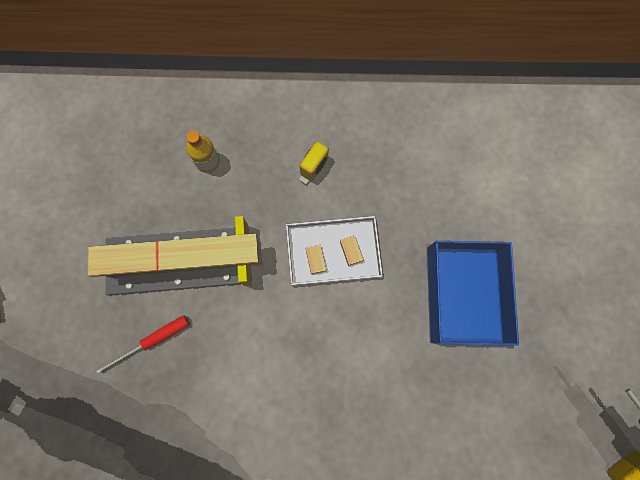

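View pics/scene0.png

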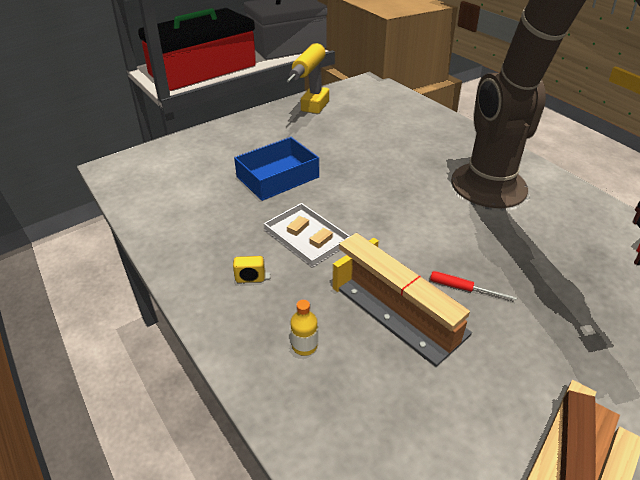

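The top view shows the plank at (88–258, 233–275) with its red line at about (157, 255), and the yellow crosspiece at x≈241. The blocks are at (316, 260) and (351, 250), and the tote is centred near (473, 294). The scene view agrees, and no bystander is near the path.

```bash
cat > h.py <<'E'
import numpy as np,cv2
from bench import ctrl,vision
from scipy.spatial.transform import Rotation as R
def ray(im,uv,z):
    K=im["K"];p=(np.atleast_2d(uv).astype(float)-K[:2,2])/K[0,0]
    q=p.copy()
    for _ in range(20): q=p/(1+im["k1"]*(q**2).sum(1,keepdims=True))
    d=np.c_[q[:,0],-q[:,1],-np.ones(len(q))]@im["pose"][:3,:3].T
    o=im["pose"][:3,3]
    return o+d*((z-o[2])/d[:,2])[:,None]
def mask(im,lo,hi,box=None):
    h=cv2.cvtColor(im["color"],cv2.COLOR_RGB2HSV);m=cv2.inRange(h,np.array(lo),np.array(hi))
    if box: 
        b=np.zeros_like(m);u0,v0,u1,v1=box;b[v0:v1,u0:u1]=255;m&=b
    return m
def big(m,n=1):
    c=cv2.findContours(m,cv2.RETR_EXTERNAL,cv2.CHAIN_APPROX_NONE)[0]
    return sorted(c,key=cv2.contourArea)[::-1][:n]
def rect(im,c,z):  # minAreaRect in world plane (mm)
    p=ray(im,c.reshape(-1,2),z)[:,:2]*1000
    return cv2.minAreaRect(p.astype(np.float32))
def tcp():
    s=ctrl.state();q=s["tool_rot"];return s,R.from_quat([q[1],q[2],q[3],q[0]])
E
python3 - <<'E'
from h import *
import pickle
d=pickle.load(open("im0.pkl","rb"));t=d["top"]
h=cv2.cvtColor(t["color"],cv2.COLOR_RGB2HSV)
for n,(u,v) in dict(plank=(200,250),plank2=(120,260),xp=(241,222),xp2=(243,278),b0=(316,260),b1=(351,250),red=(157,255),tote=(473,294),trayf=(300,235)).items(): print(n,h[v,u])
wood=[10,60,120],[28,200,255]
for c in big(mask(t,*wood,(285,215,385,290)),2): print("block",rect(t,c,.022),cv2.contourArea(c))
for c in big(mask(t,*wood,(80,225,262,280)),2): print("plank",rect(t,c,.098))
m=mask(t,[0,150,100],[8,255,255],(140,230,175,285))
for c in big(m): print("red",rect(t,c,.098))
for b in [(230,205,255,238),(230,258,255,290)]:
  for c in big(mask(t,[22,200,100],[32,255,255],b)): print("xp",rect(t,c,.08),np.round(ray(t,cv2.boxPoints(cv2.minAreaRect(c)),.08)*1000))
c=big(mask(t,[105,120,30],[125,255,255],(420,230,530,355)))[0];print("tote",rect(t,c,.07))
s,r=tcp();print(r.as_matrix())
# two-view check of the red line
sc=d["scene"];c2=big(mask(sc,[0,150,100],[8,255,255],(395,265,425,300)));print("red scene",[rect(sc,c,.098) for c in c2])
for c in big(mask(sc,*wood,(285,212,335,250)),2): print("block sc",rect(sc,c,.016),cv2.contourArea(c))
E
```

```text
plank [ 23 109 203]
plank2 [ 22 112 202]
xp [ 29 244 204]
xp2 [ 30 242 202]
b0 [ 22 107 203]
b1 [ 21 107 202]
red [  2 187 205]
tote [109 180 174]
trayf [120   4 205]
block ((550.925048828125, -89.75208282470703), (54.93340301513672, 31.652551651000977), 13.238489151000977) 360.5
block ((571.138671875, -164.45223999023438), (54.67917251586914, 31.593128204345703), 19.57102394104004) 355.5
plank ((548.67431640625, 117.35234069824219), (55.95119094848633, 187.65499877929688), 5.976675510406494)
plank ((531.6929321289062, 277.3851013183594), (56.86647033691406, 127.27869415283203), 5.996967315673828)
red ((538.265625, 212.9930877685547), (56.13465118408203, 1.8942387104034424), 5.018348693847656)
xp ((605.087158203125, 62.30301284790039), (36.04671096801758, 15.117806434631348), 6.986737251281738) [[622.  72.  80.]
 [624.  57.  80.]
 [588.  53.  80.]
 [586.  68.  80.]]
xp ((509.9927978515625, 52.5355339050293), (30.535924911499023, 15.291882514953613), 7.945752143859863) [[524.  62.  80.]
 [526.  47.  80.]
 [496.  43.  80.]
 [494.  58.  80.]]
tote ((485.2668762207031, -393.32763671875), (199.7002716064453, 166.6229705810547), 0.048943981528282166)
[[-9.04441278e-01  4.26597894e-01 -4.59709063e-04]
 [ 4.26598125e-01  9.04440410e-01 -1.25873303e-03]
 [-1.21193407e-04 -1.33456114e-03 -9.99999102e-01]]
red scene [((546.6182250976562, 214.80899047851562), (38.62751770019531, 3.64393949508667), 6.949117183685303)]
block sc ((546.3812866210938, -89.33062744140625), (57.687686920166016, 39.67268371582031), 13.383944511413574) 167.0
block sc ((571.2007446289062, -165.37864685058594), (63.117889404296875, 36.61895751953125), 18.45263671875) 154.0
```

Sizes match: blocks 55×32, plank 56 wide, crosspiece 15 thick. The two views also agree. I'll move above block0 in four equal legs and turn on the last one.

```bash
cat > go.py <<'E'
# usage: go.py x y z(mm) closing-axis-angle(deg): prints shift/turn in jog units
from h import *; import sys
x,y,z,a=map(float,sys.argv[1:5]); s,r=tcp()
M=r.as_matrix(); d=M.T@(np.array([x,y,z])/1000-s["position"])
th=np.radians(a); best=None
for k in (0,np.pi):
    Yt=np.array([np.cos(th+k),np.sin(th+k),0]);Zt=np.array([0,0,-1.]);T=np.c_[np.cross(Yt,Zt),Yt,Zt]
    v=R.from_matrix(M.T@T).as_rotvec()
    if best is None or np.linalg.norm(v)<np.linalg.norm(best): best=v
print("t",round(s["t"],2),"shift",np.round(d/.15,3),"turn",np.round(best/np.pi,4),"pos",np.round(s["position"]*1000,1),"F",np.round(s["wrist_force"],1),"w",round(s["grip_width"]*1000,1),"g",round(float(np.max(s["gripper_force"])),1),"q7",np.round(s["joint_pos"],2))
E
A='[-0.893,-0.785,0,0,0,0,0.7]'
python3 -m jog '[[[-0.893,-0.785,0,0,0,0,0.7],[-0.893,-0.785,0,0,0,0,0.7],[-0.893,-0.785,0,0,0,0,0.7],[-0.893,-0.785,0,0,0,0,0.7],[-0.893,-0.785,0,0,0,0,0.7]]]'
python3 -m jog '[[[-0.893,-0.785,0,0,0,0,0.7],[-0.893,-0.785,0,0,0,0,0.7],[-0.893,-0.785,0,0,0,0,0.7],[-0.893,-0.785,0,0,0,0,0.7],[-0.893,-0.785,0,0,0,0,0.7]]]'
python3 -m jog '[[[-0.893,-0.785,0,0,0,0,0.7],[-0.893,-0.785,0,0,0,0,0.7],[-0.893,-0.785,0,0,0,0,0.7],[-0.893,-0.785,0,0,0,0,0.7],[-0.893,-0.785,0,0,0,0,0.7]]]'
python3 -m jog '[[[-0.893,-0.785,0,0,0,-0.214,0.6],[-0.893,-0.785,0,0,0,-0.214,0.6],[-0.893,-0.785,0,0,0,-0.214,0.6],[-0.893,-0.785,0,0,0,-0.214,0.6],[-0.893,-0.785,0,0,0,-0.214,0.6],[-0.893,-0.785,0,0,0,-0.214,0.6],[-0.893,-0.785,0,0,0,-0.214,0.6],[-0.893,-0.785,0,0,0,-0.214,0.6]]]'
python3 go.py 551 -90 32 103.2
```

```text
t: 0.6
position: [0.34, 0.3972, 0.221]
tool_rot: [0.001, 0.222, 0.975, -0.001]
wrist_force: [-0.4, -0.0, 0.3]
grip_width: 0.0617
gripper_force: 0.0
t: 1.1
position: [0.41, 0.2346, 0.221]
tool_rot: [0.0, 0.221, 0.975, -0.0]
wrist_force: [-0.6, 0.0, 0.4]
grip_width: 0.0613
gripper_force: 0.0
t: 1.6
position: [0.4807, 0.0717, 0.2209]
tool_rot: [0.0, 0.221, 0.975, -0.0]
wrist_force: [0.5, 0.3, 0.6]
grip_width: 0.0617
gripper_force: 0.0
t: 2.4
position: [0.5503, -0.0869, 0.2207]
tool_rot: [-0.0, -0.115, 0.993, 0.001]
wrist_force: [-0.2, -0.4, -0.2]
grip_width: 0.0527
gripper_force: 0.0
t 2.4 shift [-0.    -0.023  1.258] turn [ 0.0003 -0.0001  0.0002] pos [550.3 -86.9 220.7] F [-0.2 -0.4 -0.2] w 52.7 g 0.0 q7 [-0.17  0.3   0.3   1.78 -0.1   1.08  1.97]
```

```bash

python3 -m jog '[[[0,-0.023,0.8,0,0,0,0.6],[0,-0.023,0.8,0,0,0,0.6],[0,-0.023,0.8,0,0,0,0.6],[0,-0.023,0.8,0,0,0,0.6]]]'
python3 -m jog '[[[0,0,0.25,0,0,0,0.6],[0,0,0.458,0,0,0,0.6],[0,0,0.458,0,0,0,0.6],[0,0,0.458,0,0,0,0.6],[0,0,0.458,0,0,0,0],[0,0,0.458,0,0,0,0],[0,0,0.458,0,0,0,0],[0,0,0.458,0,0,0,0],[0,0,0.458,0,0,0,0],[0,0,0.458,0,0,0,0]]]'
python3 go.py 551 -90 180 103.2
```

```text
t: 2.8
position: [0.5489, -0.0907, 0.0981]
tool_rot: [-0.003, -0.116, 0.993, 0.001]
wrist_force: [0.2, 0.4, 0.2]
grip_width: 0.0524
gripper_force: 0.0
t: 3.8
position: [0.5511, -0.0927, 0.0323]
tool_rot: [0.0, -0.115, 0.993, 0.0]
wrist_force: [-0.9, -0.1, 0.1]
grip_width: 0.0084
gripper_force: 0.0
t 3.8 shift [-0.004  0.018 -0.984] turn [0.     0.     0.0003] pos [551.1 -92.7  32.3] F [-0.9 -0.1  0.1] w 8.4 g 0.0 q7 [-0.1   0.54  0.24  1.94 -0.19  0.68  2.06]
```

The fingers closed to 8 mm with no force, so the grasp seems to have missed. I'll check with the cameras.

```bash
python3 - <<'E'
from h import *
a=vision.get_image("top")["color"][180:320,250:420];b=vision.get_image("wrist")["color"];c=vision.get_image("scene")["color"][160:300,220:390]
f=lambda x:cv2.resize(x,(400,300),interpolation=cv2.INTER_CUBIC)
o=np.vstack([np.hstack([f(a),f(c)]),np.hstack([f(b),f(b)*0])]);cv2.imwrite("pics/g1.png",o[:,:,::-1])
E
```

```text
(no output)
```

View pics/g1.png

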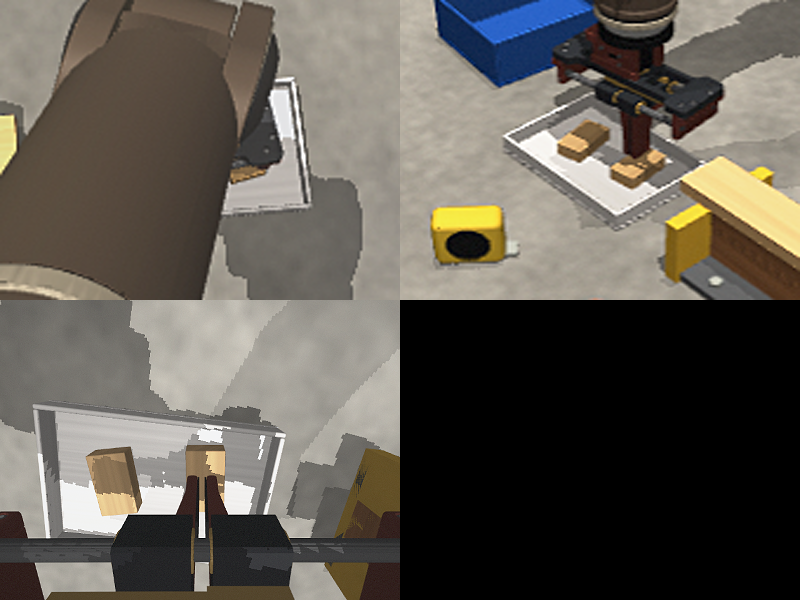

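The fingers appear to have closed just above block0, with the tips at its top face and the block not moved. I'll measure the real tip height.

```bash
python3 - <<'E'
from h import *
s,r=tcp();print(s["position"],s["grip_width"],r.as_matrix().round(3)[:,2])
im=vision.get_image("scene");cv2.imwrite("pics/sc2.png",im["color"][:,:,::-1])
K=im["K"]
def proj(p):
    c=im["pose"][:3,:3].T@(np.array(p)-im["pose"][:3,3]);q=np.array([c[0],-c[1]])/-c[2];q*=1+im["k1"]*(q@q);return (q*K[0,0]+K[:2,2]).round(1)
for z in (0.007,.012,.017,.022,.027,.032): print(z,proj([.551,-.0925,z]), proj([.561,-.0925,z]))
w=[10,60,90],[28,200,255]
for c in big(mask(im,*w,(285,212,335,250)),2): print(rect(im,c,.016),cv2.boundingRect(c))
crop=cv2.resize(im["color"][200:260,280:360],(800,600),interpolation=cv2.INTER_NEAREST);cv2.imwrite("pics/sc2c.png",crop[:,:,::-1])
E
```

```text
[ 0.55103416 -0.09268449  0.03216371] 0.0005244709693720487 [-0.  0. -1.]
0.007 [319.8 238.4] [316.6 240. ]
0.012 [319.8 236.9] [316.6 238.5]
0.017 [319.8 235.4] [316.6 237. ]
0.022 [319.8 234. ] [316.6 235.5]
0.027 [319.8 232.4] [316.6 234. ]
0.032 [319.8 230.9] [316.6 232.5]
((552.2262573242188, -86.69963073730469), (70.16470336914062, 44.16378402709961), 15.227587699890137) (309, 229, 25, 19)
((573.3104248046875, -161.2158966064453), (72.22052764892578, 42.425010681152344), 22.361621856689453) (287, 216, 22, 20)
```

View pics/sc2c.png

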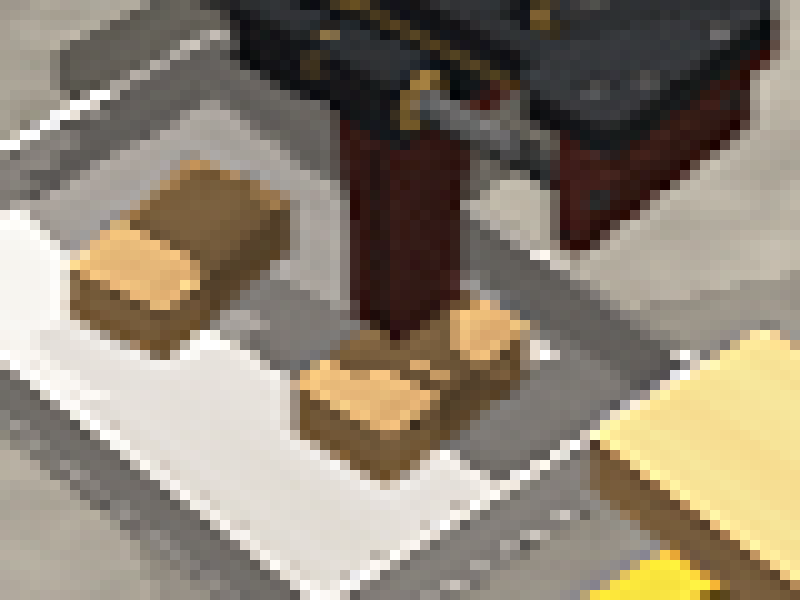

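```bash
python3 - <<'E'
from h import *
for n in ("scene","wrist"):
    im=vision.get_image(n);K=im["K"]
    def proj(p):
        c=im["pose"][:3,:3].T@(np.array(p)-im["pose"][:3,3]);q=np.array([c[0],-c[1]])/-c[2];q*=1+im["k1"]*(q@q);return (q*K[0,0]+K[:2,2]).round(1)
    for z in (0.007,.022,.027,.032): print(n,z,proj([.5576,-.0773,z]),proj([.5638,-.1035,z]),proj([.5511,-.0927,z]))
    print(im["pose"].round(3))
    if n=="wrist": 
        m=mask(im,[10,60,90],[28,200,255],(100,200,400,400))
        for c in big(m,2): print(cv2.boundingRect(c),rect(im,c,.022),rect(im,c,.042))
s,r=tcp();print(s["position"],s["wrist_force"])
E
```

```text
scene 0.007 [321.2 242.7] [313.2 238.1] [319.8 238.4]
scene 0.022 [321.2 238.2] [313.2 233.6] [319.7 233.9]
scene 0.027 [321.2 236.7] [313.1 232.1] [319.7 232.4]
scene 0.032 [321.2 235.2] [313.1 230.6] [319.7 230.9]
[[-0.811 -0.378  0.446  1.115]
 [ 0.585 -0.52   0.623  0.696]
 [-0.003  0.766  0.643  0.857]
 [ 0.     0.     0.     1.   ]]
wrist 0.007 [345.1 295.2] [297.1 295.2] [321. 279.]
wrist 0.022 [346.8 308.1] [295.2 308.1] [320.9 290.9]
wrist 0.027 [347.4 312.9] [294.5 312.9] [320.9 295.3]
wrist 0.032 [348.  317.9] [293.8 317.9] [320.8 299.9]
[[-0.23  -0.927 -0.296  0.469]
 [ 0.973 -0.219 -0.071 -0.111]
 [ 0.    -0.304  0.953  0.195]
 [ 0.     0.     0.     1.   ]]
(137, 235, 90, 111) ((568.2291259765625, -160.84510803222656), (59.430538177490234, 36.99650192260742), 19.454381942749023) ((556.8132934570312, -155.1062774658203), (52.56013870239258, 32.71953201293945), 19.454387664794922)
(297, 232, 64, 106) ((548.06396484375, -89.5750961303711), (58.857078552246094, 31.579837799072266), 13.468924522399902) ((538.9793090820312, -92.07540893554688), (52.05286407470703, 27.92906379699707), 13.46892261505127)
[ 0.55105281 -0.09269128  0.03216036] [-0.65189112 -0.02397844  0.41008617]
```

By the scene view the tips are really at about 33 mm, roughly level with the TCP instead of 25 mm ahead of it. So I'll open and go down in steps, watching the force.

```bash

python3 -m jog '[[[0,0.018,0,0,0,0,0.6],[0,0.018,0,0,0,0,0.6],[0,0.018,0,0,0,0,0.6],[0,0.018,0,0,0,0,0.6],[0,0.018,0,0,0,0,0.6],[0,0.018,0,0,0,0,0.6],[0,0.018,0.06,0,0,0,0.6],[0,0.018,0.1,0,0,0,0.6],[0,0.018,0.1,0,0,0,0.6]]]'
python3 -m jog '[[[0,0,0.02,0,0,0,0.6],[0,0,0.04,0,0,0,0.6],[0,0,0.04,0,0,0,0.6]]]'
python3 go.py 551 -90 10 103.2
```

```text
t: 5.0
position: [0.5496, -0.0899, 0.0159]
tool_rot: [-0.001, -0.115, 0.993, 0.0]
wrist_force: [0.1, -0.3, 0.8]
grip_width: 0.0527
gripper_force: 0.0
t: 5.3
position: [0.5503, -0.09, 0.0108]
tool_rot: [-0.0, -0.116, 0.993, 0.0]
wrist_force: [-0.0, 0.6, -0.7]
grip_width: 0.0525
gripper_force: 0.0
t 5.3 shift [-0.005 -0.001  0.006] turn [ 0.     -0.0002  0.0004] pos [550.3 -90.   10.8] F [-0.   0.6 -0.7] w 52.5 g 0.0 q7 [-0.1   0.57  0.23  1.95 -0.2   0.64  2.06]
```

```bash

python3 -m jog '[[[0,0,0,0,0,0,0],[0,0,0,0,0,0,0],[0,0,0,0,0,0,0],[0,0,0,0,0,0,0],[0,0,0,0,0,0,0],[0,0,0,0,0,0,0],[0,0,0,0,0,0,0]]]'
python3 go.py 551 -90 10 103.2
```

```text
t: 6.0
position: [0.5506, -0.09, 0.0114]
tool_rot: [0.0, -0.115, 0.993, 0.0]
wrist_force: [0.4, 0.7, 2.3]
grip_width: 0.0316
gripper_force: 30.0
t 6.0 shift [-0.003 -0.     0.009] turn [-0.      0.0001  0.0003] pos [550.6 -90.   11.4] F [0.4 0.7 2.3] w 31.6 g 30.0 q7 [-0.1   0.57  0.23  1.95 -0.2   0.64  2.06]
```

Grasped at 31.6 mm wide and 30 N. Next I'll lift.

```bash

python3 -m jog '[[[0,0,-0.3,0,0,0,0],[0,0,-0.6,0,0,0,0],[0,0,-0.95,0,0,0,0],[0,0,-0.95,0,0,0,0],[0,0,-0.95,0,0,0,0]]]'
python3 go.py 530 -400 160 90
```

```text
t: 6.5
position: [0.5512, -0.09, 0.155]
tool_rot: [0.002, -0.116, 0.993, -0.0]
wrist_force: [0.5, 0.3, -1.2]
grip_width: 0.0318
gripper_force: 30.0
t 6.5 shift [ 0.612 -1.979 -0.035] turn [-0.      0.001   0.0737] pos [551.2 -90.  155. ] F [ 0.5  0.3 -1.2] w 31.8 g 30.0 q7 [-0.15  0.37  0.29  1.85 -0.13  0.93  2.  ]
```

```bash

python3 -m jog '[[[0.306,-0.99,0,0,0,0,0],[0.306,-0.99,0,0,0,0,0],[0.306,-0.99,0,0,0,0,0],[0.306,-0.99,0,0,0,0,0],[0.306,-0.99,0,0,0,0,0]]]'
python3 -m jog '[[[0.306,-0.99,0,0,0,0.074,0],[0.306,-0.99,0,0,0,0.074,0],[0.306,-0.99,0,0,0,0.074,0],[0.306,-0.99,0,0,0,0.074,0],[0.306,-0.99,0,0,0,0.074,0],[0.306,-0.99,0,0,0,0.074,0]]]'
python3 -m jog '[[[0,0,0.3,0,0,0,0],[0,0,0.6,0,0,0,0],[0,0,0.84,0,0,0,0],[0,0,0.84,0,0,0,0],[0,0,0.84,0,0,0,0],[0,0,0.84,0,0,0,0.6],[0,0,0.84,0,0,0,0.6],[0,0,0.84,0,0,0,0.6],[0,0,0.84,0,0,0,0.6]]]'
python3 -m jog '[[[0,0,-0.3,0,0,0,0.6],[0,0,-0.6,0,0,0,0.6],[0,0,-0.84,0,0,0,0.6],[0,0,-0.84,0,0,0,0.6],[0,0,-0.84,0,0,0,0.6]]]'
python3 go.py 571 -165 160 109.6
```

```text
t: 7.0
position: [0.5381, -0.2468, 0.1516]
tool_rot: [-0.002, -0.114, 0.994, 0.0]
wrist_force: [-0.0, 0.6, -0.7]
grip_width: 0.032
gripper_force: 30.0
t: 7.6
position: [0.5301, -0.3971, 0.1525]
tool_rot: [-0.001, -0.001, 1.0, 0.001]
wrist_force: [0.1, 1.4, -1.7]
grip_width: 0.0315
gripper_force: 30.0
t: 8.5
position: [0.5298, -0.4005, 0.0289]
tool_rot: [0.001, 0.0, 1.0, -0.0]
wrist_force: [0.2, 0.3, -0.3]
grip_width: 0.0523
gripper_force: 0.0
t: 9.0
position: [0.5296, -0.4004, 0.1548]
tool_rot: [0.001, 0.001, 1.0, -0.0]
wrist_force: [-0.7, 0.0, -0.9]
grip_width: 0.0525
gripper_force: 0.0
t 9.0 shift [-0.274  1.57  -0.035] turn [-0.0004  0.0006 -0.1092] pos [ 529.6 -400.4  154.8] F [-0.7  0.  -0.9] w 52.5 g 0.0 q7 [ 0.3   0.55  0.4   1.59 -0.24  1.05  2.34]
```

```bash

python3 -m jog '[[[-0.137,0.785,0,0,0,0,0.6],[-0.137,0.785,0,0,0,0,0.6],[-0.137,0.785,0,0,0,0,0.6],[-0.137,0.785,0,0,0,0,0.6]]]'
python3 -m jog '[[[-0.137,0.785,0,0,0,-0.109,0.6],[-0.137,0.785,0,0,0,-0.109,0.6],[-0.137,0.785,0,0,0,-0.109,0.6],[-0.137,0.785,0,0,0,-0.109,0.6],[-0.137,0.785,0,0,0,-0.109,0.6],[-0.137,0.785,0,0,0,-0.109,0.6]]]'
python3 go.py 571 -164.5 11 109.6
```

```text
t: 9.4
position: [0.5505, -0.2774, 0.1519]
tool_rot: [-0.001, -0.002, 1.0, 0.002]
wrist_force: [0.6, -0.0, -0.1]
grip_width: 0.0526
gripper_force: 0.0
t: 10.0
position: [0.5698, -0.1676, 0.1534]
tool_rot: [-0.001, -0.168, 0.986, -0.001]
wrist_force: [-0.6, 0.1, -0.1]
grip_width: 0.0529
gripper_force: 0.0
t 10.0 shift [-0.015  0.018  0.949] turn [-0.0003 -0.0004 -0.0016] pos [ 569.8 -167.6  153.4] F [-0.6  0.1 -0.1] w 52.9 g 0.0 q7 [-0.02  0.43  0.3   1.77 -0.15  0.97  2.25]
```

```bash
python3 - <<'E'
from h import *
im=vision.get_image("wrist")
for c in big(mask(im,[10,60,90],[28,200,255]),3): print(rect(im,c,.022))
E
```

```text
((532.1357421875, -397.87725830078125), (55.71335983276367, 31.773456573486328), 0.5810588598251343)
((778.45654296875, -73.26011657714844), (59.02156448364258, 76.722412109375), 19.421619415283203)
((571.5621948242188, -163.53089904785156), (55.19845962524414, 31.367246627807617), 19.322301864624023)
```

Block0 lies in the tote at (532, −398), and block1 is confirmed at (571, −164).

```bash

python3 -m jog '[[[0,0.01,0.3,0,0,0,0.6],[0,0.01,0.6,0,0,0,0.6],[0,0.01,0.85,0,0,0,0.6],[0,0.01,0.95,0,0,0,0.6],[0,0.01,0.95,0,0,0,0.6],[0,0.01,0.95,0,0,0,0],[0,0.01,0.95,0,0,0,0],[0,0.01,0.95,0,0,0,0],[0,0.01,0.95,0,0,0,0],[0,0.01,0.95,0,0,0,0],[0,0.01,0.95,0,0,0,0]]]'
python3 -m jog '[[[0,0,-0.3,0,0,0,0],[0,0,-0.6,0,0,0,0],[0,0,-0.95,0,0,0,0],[0,0,-0.95,0,0,0,0],[0,0,-0.95,0,0,0,0]]]'
python3 go.py 445 -400 155 90
```

```text
t: 11.15
position: [0.5714, -0.1637, 0.0131]
tool_rot: [0.001, -0.17, 0.985, -0.001]
wrist_force: [-0.6, 0.2, 7.4]
grip_width: 0.032
gripper_force: 30.0
t: 11.65
position: [0.571, -0.1634, 0.1557]
tool_rot: [0.002, -0.17, 0.985, -0.0]
wrist_force: [0.4, -0.4, -1.3]
grip_width: 0.0314
gripper_force: 30.0
t 11.65 shift [ 1.32  -1.205  0.002] turn [-0.0003  0.0012  0.1088] pos [ 571.  -163.4  155.7] F [ 0.4 -0.4 -1.3] w 31.4 g 30.0 q7 [-0.03  0.43  0.3   1.77 -0.15  0.97  2.25]
```

```bash

python3 -m jog '[[[0.66,-0.602,0,0,0,0,0],[0.66,-0.602,0,0,0,0,0],[0.66,-0.602,0,0,0,0,0],[0.66,-0.602,0,0,0,0,0]]]'
python3 -m jog '[[[0.66,-0.602,0,0,0,0.109,0],[0.66,-0.602,0,0,0,0.109,0],[0.66,-0.602,0,0,0,0.109,0],[0.66,-0.602,0,0,0,0.109,0],[0.66,-0.602,0,0,0,0.109,0],[0.66,-0.602,0,0,0,0.109,0]]]'
python3 -m jog '[[[0,0,0.3,0,0,0,0],[0,0,0.6,0,0,0,0],[0,0,0.84,0,0,0,0],[0,0,0.84,0,0,0,0],[0,0,0.84,0,0,0,0],[0,0,0.84,0,0,0,0.6],[0,0,0.84,0,0,0,0.6],[0,0,0.84,0,0,0,0.6],[0,0,0.84,0,0,0,0.6]]]'
python3 -m jog '[[[0,0,-0.3,0,0,0,0.6],[0,0,-0.6,0,0,0,0.6],[0,0,-0.95,0,0,0,0.6],[0,0,-1,0,0,0,0.6],[0,0,-1,0,0,0,0.6]]]'
python3 go.py 540 230 200 7
python3 - <<'E'
from h import *
im=vision.get_image("top")
cv2.imwrite("pics/top3.png",im["color"][:,:,::-1])
for c in big(mask(im,[10,60,90],[28,200,255],(430,235,520,350)),3): print(rect(im,c,.022))
E
```

```text
t: 12.05
position: [0.5026, -0.2868, 0.1523]
tool_rot: [-0.002, -0.166, 0.986, -0.0]
wrist_force: [-0.0, -0.6, -1.0]
grip_width: 0.0319
gripper_force: 30.0
t: 12.65
position: [0.4449, -0.3977, 0.1526]
tool_rot: [-0.0, -0.001, 1.0, 0.001]
wrist_force: [-0.6, 0.5, -0.9]
grip_width: 0.0315
gripper_force: 30.0
t: 13.55
position: [0.4446, -0.4001, 0.0288]
tool_rot: [0.001, 0.0, 1.0, -0.0]
wrist_force: [-0.1, 0.6, 0.6]
grip_width: 0.0524
gripper_force: 0.0
t: 14.05
position: [0.445, -0.4007, 0.1803]
tool_rot: [0.002, 0.001, 1.0, -0.001]
wrist_force: [0.3, -0.1, -0.4]
grip_width: 0.0529
gripper_force: 0.0
t 14.05 shift [-0.629  4.205 -0.139] turn [4.000e-04 1.700e-03 4.608e-01] pos [ 445.  -400.7  180.3] F [ 0.3 -0.1 -0.4] w 52.9 g 0.0 q7 [ 0.31  0.42  0.46  1.74 -0.21  1.03  2.42]
((531.71044921875, -398.0020751953125), (54.41956329345703, 34.50532150268555), 0.5939061045646667)
((444.86163330078125, -395.05706787109375), (22.514114379882812, 54.51959991455078), 89.93269348144531)
((442.73724365234375, -481.82781982421875), (3.9689483642578125, 40.511314392089844), 4.294116973876953)
```

Both blocks are in the tote: the top view puts them at (532, −398) and (445, −395). Next is the plank. I'll grip it 80 mm inward of the red line, which needs a slide of about 164 mm.

```bash

python3 -m jog '[[[-0.114,0.924,-0.15,0,0,0,1],[-0.114,0.924,-0.15,0,0,0,1],[-0.114,0.924,-0.15,0,0,0,1],[-0.114,0.924,-0.15,0,0,0,1]]]' | head -2
python3 -m jog '[[[-0.114,0.924,0,0,0,0,1],[-0.114,0.924,0,0,0,0,1],[-0.114,0.924,0,0,0,0,1],[-0.114,0.924,0,0,0,0,1]]]'| head -2
python3 -m jog '[[[-0.114,0.924,0,0,0,0,1],[-0.114,0.924,0,0,0,0,1],[-0.114,0.924,0,0,0,0,1],[-0.114,0.924,0,0,0,0,1]]]'| head -2
python3 -m jog '[[[-0.114,0.924,0,0,0,0,1],[-0.114,0.924,0,0,0,0,1],[-0.114,0.924,0,0,0,0,1],[-0.114,0.924,0,0,0,0,1]]]'| head -2
python3 -m jog '[[[-0.114,0.924,0,0,0,0.466,1],[-0.114,0.924,0,0,0,0.466,1],[-0.114,0.924,0,0,0,0.466,1],[-0.114,0.924,0,0,0,0.466,1],[-0.114,0.924,0,0,0,0.466,1],[-0.114,0.924,0,0,0,0.466,1],[-0.114,0.924,0,0,0,0.466,1],[-0.114,0.924,0,0,0,0.466,1],[-0.114,0.924,0,0,0,0.466,1],[-0.114,0.924,0,0,0,0.466,1],[-0.114,0.924,0,0,0,0.466,1],[-0.114,0.924,0,0,0,0.466,1]]]'
python3 go.py 530 292 85 6
python3 - <<'E'
from h import *
im=vision.get_image("top");w=[10,60,120],[28,200,255]
for c in big(mask(im,*w,(80,225,262,280)),2): print("plank",rect(im,c,.098))
im=vision.get_image("wrist")
for c in big(mask(im,[0,150,90],[8,255,255]),2): print("red",rect(im,c,.098))
for c in big(mask(im,*w),2): print("plank",rect(im,c,.098))
E
```

```text
t: 14.5
position: [0.4621, -0.2546, 0.1987]
t: 14.9
position: [0.4784, -0.117, 0.1983]
t: 15.3
position: [0.4955, 0.0207, 0.1985]
t: 15.7
position: [0.5126, 0.159, 0.1984]
t: 16.9
position: [0.5306, 0.2914, 0.1993]
tool_rot: [0.0, 0.668, 0.744, -0.001]
wrist_force: [-1.3, 0.3, -0.4]
grip_width: 0.0881
gripper_force: 0.0
t 16.9 shift [ 0.006 -0.003  0.762] turn [-0.0003  0.0005  0.001 ] pos [530.6 291.4 199.3] F [-1.3  0.3 -0.4] w 88.1 g 0.0 q7 [-0.92  0.42  0.46  1.7  -0.21  1.08 -0.29]
plank ((548.6000366210938, 117.34635925292969), (56.047218322753906, 187.67300415039062), 5.999922275543213)
plank ((529.2838745117188, 300.7303771972656), (56.642982482910156, 80.64071655273438), 5.675094127655029)
red ((424.7500305175781, 256.7791748046875), (21.55680274963379, 67.70036315917969), 31.968629837036133)
red ((539.6370239257812, 214.7094268798828), (55.4350471496582, 3.818535327911377), 5.306324005126953)
plank ((532.5238647460938, 284.0473937988281), (55.66438674926758, 134.99440002441406), 5.908054351806641)
plank ((556.3438110351562, 90.65414428710938), (122.10853576660156, 69.5881576538086), 7.4519500732421875)
```

```bash

python3 -m jog '[[[0,0,0.3,0,0,0,1],[0,0,0.5,0,0,0,1],[0,0,0.65,0,0,0,1],[0,0,0.76,0,0,0,1],[0,0,0.76,0,0,0,1]]]'
python3 -m jog '[[[0,0,0,0,0,0,0],[0,0,0,0,0,0,0],[0,0,0,0,0,0,0],[0,0,0,0,0,0,0],[0,0,0,0,0,0,0],[0,0,0,0,0,0,0],[0,0,0,0,0,0,0],[0,0,0,0,0,0,0]]]'
python3 go.py 547 127.5 85 6
python3 - <<'E'
from h import *
im=vision.get_image("scene");cv2.imwrite("pics/sc4.png",cv2.resize(im["color"][190:370,300:540],(800,600))[:,:,::-1])
E
```

```text
t: 17.5
position: [0.5288, 0.292, 0.0839]
tool_rot: [-0.0, 0.668, 0.744, -0.002]
wrist_force: [0.6, -0.2, 0.7]
grip_width: 0.0879
gripper_force: 0.0
t: 18.3
position: [0.5306, 0.2934, 0.087]
tool_rot: [0.0, 0.669, 0.744, 0.001]
wrist_force: [-0.5, 0.1, 6.2]
grip_width: 0.0557
gripper_force: 30.0
t 18.3 shift [-1.111 -0.008  0.013] turn [ 0.0003 -0.0002  0.0004] pos [530.6 293.4  87. ] F [-0.5  0.1  6.2] w 55.7 g 30.0 q7 [-0.88  0.55  0.41  1.8  -0.28  0.86 -0.23]
```

View pics/sc4.png

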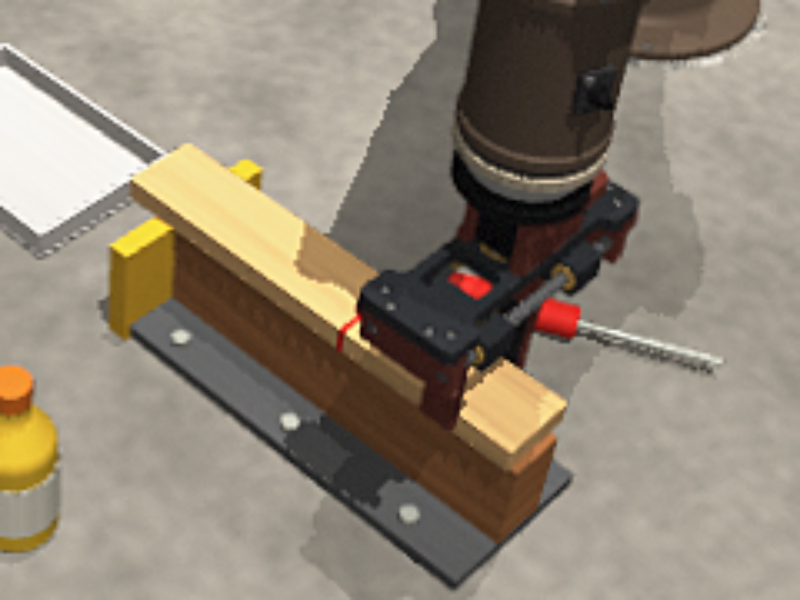

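The gripper holds the plank at its inner part, and its red line shows at crop (345, 330). It reads 55.7 mm, 30 N and a light 6 N push down. Next I'll slide it 130 mm outward slowly, then re-measure.

```bash

python3 -m jog '[[[-0.08,0,0,0,0,0,0],[-0.16,0,0,0,0,0,0],[-0.24,0,0,0,0,0,0],[-0.32,0,0,0,0,0,0],[-0.4,0,0,0,0,0,0],[-0.48,0,0,0,0,0,0],[-0.56,0,0,0,0,0,0],[-0.64,0,0,0,0,0,0],[-0.72,0,0,0,0,0,0],[-0.8,0,0,0,0,0,0],[-0.867,0,0,0,0,0,0],[-0.867,0,0,0,0,0,0]]]'
python3 -m jog '[[[0,0,0,0,0,0,0],[0,0,0,0,0,0,0]]]'
cat > red.py <<'E'
from h import *
u=np.array([-.1045,.9945])
for n in ("top","scene","wrist"):
    im=vision.get_image(n)
    cv2.imwrite(f"pics/fin_{n}_{int(ctrl.state()['t']*100)}.png",im["color"][:,:,::-1])
    for c in big(mask(im,[0,150,80],[8,255,255]),5):
        q=rect(im,c,.098)
        if 490<q[0][0]<620 and -20<q[0][1]<230: print(n,"red",np.round(q[0],1),np.round(q[1],1),round(q[2],1),"s",round(float(np.dot(q[0],u)),1))
    for c in big(mask(im,[25,190,80],[32,255,255]),8):
        q=rect(im,c,.08)
        if 480<q[0][0]<640 and 20<q[0][1]<90:
            s=ray(im,c.reshape(-1,2),.08)[:,:2]@u*1000
            print(n,"yellow",np.round(q[0],1),np.round(q[1],1),round(q[2],1),"s range",np.round(np.percentile(s,[2,98]),1))
    for c in big(mask(im,[10,60,120],[28,200,255]),4):
        q=rect(im,c,.098)
        if 490<q[0][0]<620 and -150<q[0][1]<300 and min(q[1])>20: print(n,"wood",np.round(q[0],1),np.round(q[1],1),round(q[2],2))
E
python3 red.py; python3 go.py 547 127.5 85 6
```

```text
t: 19.55
position: [0.5447, 0.1621, 0.087]
tool_rot: [0.001, 0.669, 0.743, 0.0]
wrist_force: [-0.4, -2.0, 7.1]
grip_width: 0.0559
gripper_force: 30.0
t: 19.75
position: [0.5446, 0.162, 0.087]
tool_rot: [0.001, 0.669, 0.743, -0.0]
wrist_force: [-0.2, -3.4, 8.7]
grip_width: 0.0559
gripper_force: 30.0
top red [550.5  81.5] [57.   5.5] 8.3 s 23.5
top yellow [605.1  61.9] [36.  15.9] 7.0 s range [-9.3  6.4]
top wood [562.  -13.9] [ 57.1 187.6] 5.93
top wood [548.5 119.6] [55.3 72.6] 6.02
scene yellow [594.5  57.7] [15.   3.8] 7.3 s range [-6.7 -2.8]
scene yellow [611.6  60.6] [13.2  6.8] 7.3 s range [-7.1 -0.4]
scene wood [541.2 252.7] [ 68.9 210. ] 6.09
scene wood [574.3   3.1] [225.3 104.7] 74.16
wrist red [552.6  84.3] [55.1  4.7] 5.9 s 26.1
wrist wood [544.1 206.7] [ 63.1 162.1] 6.13
wrist wood [553.2  86.7] [105.5  31.2] 6.03
t 19.9 shift [-0.231 -0.008  0.013] turn [ 0.0003  0.0004 -0.0001] pos [544.6 162.1  86.9] F [-0.4 -4.1  7.4] w 55.8 g 30.0 q7 [-0.7   0.49  0.43  1.89 -0.27  0.81 -0.02]
```

Remaining slide is about 33 mm, from red line s=23.5 to edge s=−9.4.

```bash

python3 -m jog '[[[-0.05,0,0,0,0,0,0],[-0.1,0,0,0,0,0,0],[-0.15,0,0,0,0,0,0],[-0.19,0,0,0,0,0,0],[-0.22,0,0,0,0,0,0],[-0.22,0,0,0,0,0,0],[-0.22,0,0,0,0,0,0],[-0.22,0,0,0,0,0,0]]]'
python3 red.py; python3 go.py 547 127.5 85 6
python3 - <<'E'
import cv2,glob
f=max(glob.glob("pics/fin_top_*"));a=cv2.imread(f)[200:300,80:320]
g=max(glob.glob("pics/fin_scene_*"));b=cv2.imread(g)[190:340,290:490]
cv2.imwrite("pics/v5.png",cv2.vconcat([cv2.resize(a,(600,250)),cv2.resize(b,(600,350))]))
E
```

```text
t: 20.7
position: [0.548, 0.1313, 0.0869]
tool_rot: [0.0, 0.669, 0.744, 0.001]
wrist_force: [-0.4, 1.9, 7.9]
grip_width: 0.0559
gripper_force: 30.0
top red [556.1  50.8] [54.8  4.2] 6.0 s -7.6
top yellow [605.4  61.8] [36.4 13.8] 2.8 s range [-9.3  5.9]
top wood [565.9 -44.5] [ 56.2 187.7] 6.12
top wood [552.5  85.9] [55.6 67.9] 6.02
scene red [588.3  60.5] [19.5  2.2] 51.9 s -1.3
scene wood [542.4 236.2] [ 68.8 243.1] 6.73
wrist red [556.7  52.8] [56.1  4. ] 6.0 s -5.7
wrist wood [543.9 175.6] [ 56.1 162. ] 6.14
t 20.85 shift [-0.024 -0.009  0.013] turn [ 0.0004 -0.0002  0.0004] pos [548.  131.3  87. ] F [-0.8  1.2  7.3] w 55.7 g 30.0 q7 [-0.64  0.48  0.43  1.9  -0.27  0.81  0.03]
```

View pics/v5.png

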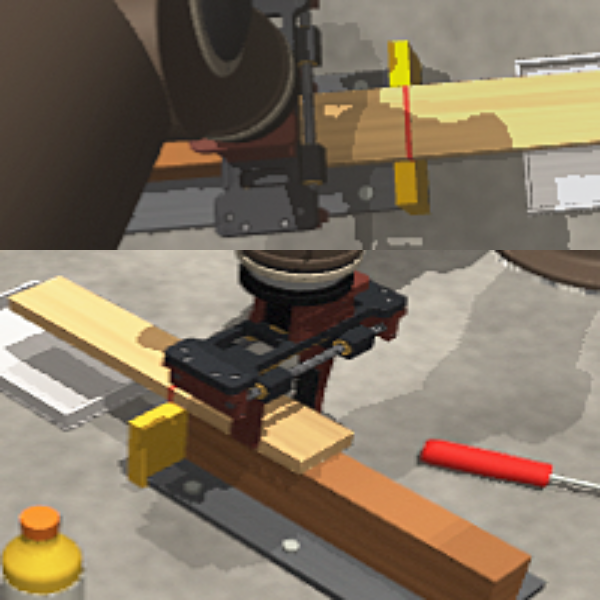

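The plank lies flat, held by the gripper, with its red line (crop 408, 120) about 2 mm short of the crosspiece's outer face (about 415). A small final push remains.

```bash

python3 -m jog '[[[-0.01,0,0,0,0,0,0],[-0.018,0,0,0,0,0,0],[-0.018,0,0,0,0,0,0],[-0.018,0,0,0,0,0,0],[-0.018,0,0,0,0,0,0],[-0.018,0,0,0,0,0,0],[-0.018,0,0,0,0,0,0],[-0.018,0,0,0,0,0,0]]]'
python3 red.py | grep -v scene; python3 - <<'E'
from h import *
im=vision.get_image("top")
for c in big(mask(im,[10,60,90],[28,200,255],(430,235,520,350)),2): print("tote block",rect(im,c,.022))
E
```

```text
t: 21.65
position: [0.5481, 0.1297, 0.087]
tool_rot: [-0.0, 0.668, 0.744, 0.001]
wrist_force: [-1.5, 4.3, 6.5]
grip_width: 0.0559
gripper_force: 30.0
top red [555.2  49. ] [56.8  4.3] 6.2 s -9.3
top yellow [605.3  61.7] [35.9 15.2] 6.8 s range [-9.4  5.5]
top wood [565.9 -46.1] [ 56.6 187.8] 5.88
top wood [552.3  84.5] [55.4 66.7] 6.83
wrist red [556.9  51.3] [56.1  4. ] 6.1 s -7.2
wrist wood [543.8 174. ] [ 55.5 162. ] 6.17
tote block ((444.93011474609375, -398.1694030761719), (54.06589126586914, 34.95012664794922), 1.2709133625030518)
tote block ((530.7987060546875, -397.89801025390625), (56.24081802368164, 34.73239517211914), 0.5939061045646667)
```

The red line is at −9.3 and the edge at −9.4. The plank is straight and held, and both blocks are in the tote, so I'm handing in.

```bash
python3 -c "
from bench import ctrl
print(ctrl.hand_in())"
```

```text
the job is handed in; nothing more can be done
None
```

I handed the job in at about 22 s: both blocks are in the tote, and the plank is gripped at 30 N, straight along the stand, with its red line measured within about 2 mm of the edge; the hand-in returned no verdict.

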